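# Close the specimen boxes with their own lids

## Robot

A 6-joint arm with a two-finger parallel gripper is mounted at the origin on the work surface. World frame = base frame: x ahead of the robot, y to its left, z up, the work surface at z = 0. Lengths are in m, angles in rad, forces in N, time in s.
With the tool pointing down it reaches from about 0.25 to 0.775 m from the base axis. Payload 8.9 kg.
Tool frame: the origin (TCP) lies on the centre line of the jaws, within the pads' length; the fingertips stand 17 mm ahead of it and the grasp point (between the pads) lies 2 mm behind it; z points along the fingers, y is the line along which they close (so a half turn about z gives the same grasp; the last joint's range is limited). The gripper opens to 85 mm and grips with 20 to 120 N. Pads are 22 mm wide; open, the fingers measure 114 mm over their backs; the gripper's body (76 mm by 85 mm) begins 54 mm behind the grasp point. The pads swing forward as they close: fully open they stand 13 mm farther back than shut.
Start: joints at [-1.466, 0.291, -0.153, 1.127, 0, 1.431], TCP at [0.127, -0.509, 0.248] pointing down, gripper open.
Joint ranges: [-2.52, 2.52], [-0.91, 1.74], [-1.3, 1.37], [-1.96, 2.02], [-1.52, 1.47], [-3.14, 3.14]. Speed limits (rad/s): [2.22, 2.22, 2.79, 3.14, 3.14, 3.14].

## Interface

Orientations are given as [roll, pitch, yaw] about the fixed x, y, z axes, in that order (R = Rz(yaw) Ry(pitch) Rx(roll)).
In Python, from workcell import observe, grab_frame, job_done, trace gives the robot as it stands.
- The arm moves only by the tool send_rows, never from a script. Its argument "rows" is a list that holds one entry, the list of rows, each a list of 5 numbers: the shift along the tool's x, y, z in mm, then the turn about the tool's z in rad, then the opening, from 0 (shut) to 1 (fully open). A call has exactly 8 rows; each row is the pose to reach, as a shift and turn from the pose commanded when the call began, along the tool's axes at that moment; what a row does not reach only later rows make up. A row lasts 1/10 s, in which the tool goes at most 50 mm and 8.59 degrees, less where a joint would pass 70% of its speed; a pose out of reach is approached as far as the arm can. A call with a gripper value outside its range is refused whole. The fingers move at their own pace and stop on an object; "squeeze" is the grip in N (left out, the last holds). Time passes only in rows, so rows that repeat a pose let the fingers close, or fill a call up. It gives the time, the measured TCP pose, the force, the opening and the grip force at its end, in the units of the state.
- observe(): the state, without advancing time (a new reading comes with each control period).
- grab_frame(name): name is "scene" or "side" or "wrist"; returns a dict with "color" (384x512x3 uint8, red, green, blue), "fx", "fy", "cx", "cy" (pixels), "R" (3x3) and "t" (3): a world point X has camera coordinates R X + t; the wrist camera has in their place "tool_from_camera" (4x4, takes a point from camera to tool coordinates, whose origin is the TCP and whose axes are the flange's). Camera axes: x right, y down, z forward; pixel columns grow to the right and rows downward; lengths in m; the calibration is good to about 2 mm. A picture is of the moment at which its call begins: read the wrist's pose just before it. There is no depth.
- job_done(): hands the job in; it is judged then, once.
Trained networks look in a picture, given as the dict that the camera call returned (one of the last four; its "shot" number tells which), for a name from the list of things; names that differ only in an ending like _2 or _b are one class to them, and where a whole thing is asked for, a point or a joint stands for the part that bears it (a point fixed in the world has none). Each returns a list of dicts, best first, with "confidence" (0 to 1); they miss things now and then, are a little off and sometimes report something else, mostly with a low value. They report only what shows in the picture. A call takes as long as a camera call. They do not tell look-alikes from the thing itself.
- trace(picture, label): "mask" (384x512 bool, what is visible of it) and "at" ([column, row] in pixels, amid what is visible of it).
The state is a dict: "t": time; "q": joint angles; "joint_velocities": joint speeds; "joint_efforts": joint torques, N m; "ee_pos": TCP position; "orientation": TCP orientation; "contact_force": force on the tool from outside, world axes, zero at the start; "ft_torque": the same for the moment, N m; "grip_width": opening from 0.0 (shut) to 1.0 (fully open); "finger_force": force on a finger pad.
Only numpy, scipy, OpenCV 4.12 (cv2) and the standard library are available. Lean on these libraries where they do the work, as an engineer would, in place of code of your own. Each camera call takes 0.05 s, during which the arm holds its last target. There are 200 camera calls.

## Task

Find the lid that belongs to each of the two open specimen boxes, set it on its box without dropping it, and press it down until the lid is fully home on the box walls. One of the three lids is a spare that fits neither box: leave it and everything else on the counter where it lies.

Things in the scene. Friction and masses are not known exactly. Their poses are not given: they have to be found in the camera images.
- oblong_box: fixed white open box, oblong with square corners, outside 84 mm (its x) by 120 mm (its y) by 60 mm high, walls 5 mm; origin at the centre of its underside. Its mouth is lined by a black seal (80 x 116 mm outside, opening 68 x 104 mm) that stands 8 mm above the walls at first (top at 68 mm). Does not move on the counter.
- oblong_box_mouth (a point): centre of the oblong box's mouth at the height of its wall tops (60 mm up), axes as the box
- oblong_seal (a joint): how far the oblong box's seal has been pushed down, in m: 0 = standing 8 mm proud, 0.008 = flush with the walls. It slides straight down under about 9 N and stays where it is left; a lid's own weight does not move it.
- round_box: fixed white open round box, 104 mm outside diameter, 60 mm high, walls 5 mm; origin at the centre of its underside. Black seal (100 mm outside, opening 88 mm diameter) standing 8 mm above the walls at first. Does not move on the counter.
- round_box_mouth (a point): centre of the round box's mouth at the height of its wall tops (60 mm up)
- round_seal (a joint): as oblong_seal, for the round box
- oblong_lid: loose black lid of the oblong box, about 120 g, right way up: plate 84 (x) x 120 (y) x 6 mm; under it a plug 62 x 98 mm, 12 mm deep (lowest 5 mm: 56 x 92); on it an aluminium bar handle 18 (x) x 50 (y) x 30 mm high. Origin: centre of the plug underside; plate 12 to 18 mm up, handle top 48 mm up. Laid on its box it rests on the seal, 8 mm too high, until pressed.
- oblong_lid_seat (a point): centre of the underside of the oblong lid's plate, 12 mm above the lid's origin; meets oblong_box_mouth when the lid is home
- round_lid: loose black lid of the round box: plate 104 mm diameter, 6 mm thick, plug 82 mm diameter (lowest 5 mm 76 mm), 12 mm deep, same handle (18 mm along x, 50 mm along y, 30 mm high), heights and origin as the oblong lid; may be seated at any yaw
- round_lid_seat (a point): centre of the underside of the round lid's plate, 12 mm above the lid's origin; meets round_box_mouth when home
- spare_lid: loose black oblong lid of the same make but smaller, plate 62 x 90 mm, same handle; it belongs to neither box and stays where it lies
- mount_a: bystander: black round specimen mount, 30 mm dia, 20 mm high, lying among the lids; origin at the centre of its underside
- mount_b: bystander: as mount_a, on the other side; origin at the centre of its underside
- eyepiece: bystander: black microscope eyepiece standing up, 40 mm dia, 52 mm high, between the two boxes; origin at the centre of its underside
- test_block: bystander: bright steel disc, 64 mm dia, 15 mm high; origin at the centre of its underside
- reagent_bottle: bystander: white bottle, 70 mm dia, 170 mm high; origin at the centre of its underside
- wash_bottle: bystander: clear bottle with a bent white spout, 68 mm dia, 200 mm high; origin at the centre of its underside
- dish: bystander: shallow glass dish, 90 mm dia, 18 mm high; origin at the centre of its underside
- wrench: bystander: steel wrench lying flat, 150 mm long, its length along its own x; origin under its middle
Mind the look-alikes: they are no part of the job. What is shaped like the oblong_lid but green or orange is not meant.

How it is judged:
At the end, for the whole second after the job is handed in: Each box has its own lid, released, at rest: centred within 8 mm, level within 0.04 rad, plate within 2.5 mm of the wall tops, seal down over 6 of its 8 mm; oblong lid turned with its box within 0.12 rad. Spare lid and other things within 25 mm of their start (horizontal distance between oblong_lid_seat and oblong_box_mouth below 0.008 m and z of oblong_lid_seat in the frame of oblong_box_mouth between -0.003 and 0.0025 m and angle between each of oblong_lid, round_lid's own z axis and vertical below 0.04 rad and value of joint each of oblong_seal, round_seal above 0.006 m and linear speed of each of oblong_lid, round_lid below 0.02 m/s and angle between the x axis of oblong_lid and the x axis of oblong_box, either way round below 0.12 rad and horizontal distance between round_lid_seat and round_box_mouth below 0.008 m and z of round_lid_seat in the frame of round_box_mouth between -0.003 and 0.0025 m); the robot touches nothing.
It fails at once if the oblong lid is dropped or slammed on its box: it moves faster than 0.5 m/s while over the box and less than 30 mm above its closed height (horizontal distance between oblong_lid_seat and oblong_box_mouth below 0.04 m and z of oblong_lid_seat in the frame of oblong_box_mouth below 0.03 m and linear speed of oblong_lid above 0.5 m/s).
It fails at once if the round lid is dropped or slammed on its box: it moves faster than 0.5 m/s while over the box and less than 30 mm above its closed height (horizontal distance between round_lid_seat and round_box_mouth below 0.04 m and z of round_lid_seat in the frame of round_box_mouth below 0.03 m and linear speed of round_lid above 0.5 m/s).
It fails at once if the spare lid is shifted by more than 25 mm (distance of spare_lid from where it was at the start of the episode above 0.025 m).
It fails at once if another thing on the counter is shifted or knocked over (moved more than 25 mm or tilted) (distance of any of mount_a, mount_b, eyepiece, test_block, reagent_bottle, wash_bottle, dish, wrench from where it was at the start of the episode above 0.025 m or angle between any of mount_a, mount_b, eyepiece, test_block, reagent_bottle, wash_bottle, dish, wrench's own z axis and vertical above 0.5 rad).
It also fails if it takes over 67 s, if anything falls off the work surface, if the arm or the gripper's body presses on something with over 40 N, if the wrist force passes 120 N, or if a joint passes its speed limit or range.

## Working session

There is one attempt and no reset: what is moved stays moved. The work goes in short steps, Python scripts to look and compute and a tool call to move; the robot and the scene stay as the last step left them, time stands still between calls to the robot, and variables do not carry over. Pictures are saved under pics/ and viewed, at most 11 in all, crops included, and the job is handed in when it is done.

Besides the shell and the picture viewer there is one more tool, called by a JSON object that holds its "fn" and its "kwargs". send_rows: Moves the arm, as the interface text tells. Its arguments: {"type":"object","properties":{"rows":{"type":"array"},"squeeze":{"type":"number"}},"required":["rows"]}

```bash
mkdir -p pics; cat > h.py <<'E'
import numpy as np, cv2
from workcell import observe, grab_frame, job_done, trace
def save(n,c): cv2.imwrite('pics/'+n,c[...,::-1])
def ray(f,px,z):
    R=np.array(f["R"]);t=np.array(f["t"]);px=np.atleast_2d(px).astype(float)
    d=np.c_[(px[:,0]-f["cx"])/f["fx"],(px[:,1]-f["cy"])/f["fy"],np.ones(len(px))]@R
    o=-R.T@t
    return o+d*((z-o[2])/d[:,2])[:,None]
E
python3 - <<'E'
from h import *
a=grab_frame("scene");b=grab_frame("side")
im=np.hstack([a["color"],b["color"]])
save("a.png",cv2.resize(a["color"],(800,600)));save("b.png",cv2.resize(b["color"],(800,600)))
o=observe();print(o["t"],o["ee_pos"],o["orientation"])
for f in(a,b):
  print(-np.array(f["R"]).T@f["t"])
  for n,z in [("oblong_box",.03),("round_box",.03),("oblong_lid",.02),("round_lid",.02),("spare_lid",.02),("mount_a",.01),("eyepiece",.026),("test_block",.008),("reagent_bottle",.08),("wash_bottle",.1),("dish",.01),("wrench",.003)]:
    for d in trace(f,n)[:3]:
      print(n,round(d["confidence"],2),np.round(d["at"]),d["mask"].sum(),ray(f,d["at"],z).round(3)[0])
E
```

```text
0.1 [ 0.12668416 -0.50912147  0.24782667] [-3.14049234e+00 -1.62459465e-04  2.43767833e-01]
[ 1.29551685 -0.70861936  0.81763264]
oblong_box 0.79 [336. 196.] 1307 [0.66  0.207 0.03 ]
oblong_box 0.59 [341. 160.] 157 [0.523 0.399 0.03 ]
round_box 0.93 [241. 248.] 1405 [ 0.645 -0.186  0.03 ]
oblong_lid 0.88 [160. 225.] 699 [ 0.398 -0.299  0.02 ]
oblong_lid 0.74 [ 89. 236.] 840 [ 0.306 -0.485  0.02 ]
round_lid 0.71 [299. 169.] 412 [0.454 0.245 0.02 ]
spare_lid 0.65 [256. 187.] 355 [0.439 0.049 0.02 ]
spare_lid 0.26 [236. 232.] 301 [ 0.575 -0.149  0.02 ]
mount_a 0.67 [243. 249.] 1351 [ 0.637 -0.172  0.01 ]
mount_a 0.52 [269. 177.] 58 [0.412 0.138 0.01 ]
mount_a 0.5 [204. 210.] 90 [ 0.413 -0.151  0.01 ]
eyepiece 0.6 [294. 221.] 228 [0.657 0.013 0.026]
test_block 0.44 [340. 159.] 181 [0.497 0.431 0.008]
test_block 0.17 [298. 169.] 389 [0.441 0.255 0.008]
reagent_bottle 0.61 [373. 159.] 805 [0.641 0.418 0.08 ]
wash_bottle 0.83 [155. 280.] 1599 [ 0.656 -0.453  0.1  ]
dish 0.82 [286. 269.] 629 [ 0.769 -0.133  0.01 ]
wrench 0.74 [156. 281.] 1575 [ 0.572 -0.419  0.003]
wrench 0.54 [355. 224.] 27
[... 295 characters left out ...]
 [ 0.388 -0.27   0.02 ]
oblong_lid 0.18 [301. 188.] 62 [ 0.399 -0.138  0.02 ]
round_lid 0.65 [221. 276.] 984 [0.441 0.264 0.02 ]
spare_lid 0.69 [166. 228.] 1519 [0.674 0.212 0.02 ]
spare_lid 0.62 [258. 222.] 505 [0.449 0.05  0.02 ]
mount_a 0.68 [257. 253.] 108 [0.397 0.143 0.01 ]
mount_a 0.62 [301. 187.] 74 [ 0.403 -0.148  0.01 ]
eyepiece 0.58 [206. 183.] 189 [0.671 0.007 0.026]
test_block 0.8 [166. 308.] 429 [0.519 0.416 0.008]
reagent_bottle 0.9 [127. 280.] 1111 [0.625 0.429 0.08 ]
reagent_bottle 0.24 [285. 101.] 685 [ 0.619 -0.431  0.08 ]
wash_bottle 0.91 [285. 102.] 606 [ 0.609 -0.403  0.1  ]
dish 0.73 [203. 143.] 372 [ 0.795 -0.154  0.01 ]
wrench 0.55 [150. 204.] 156 [0.786 0.155 0.003]
```

View pics/a.png

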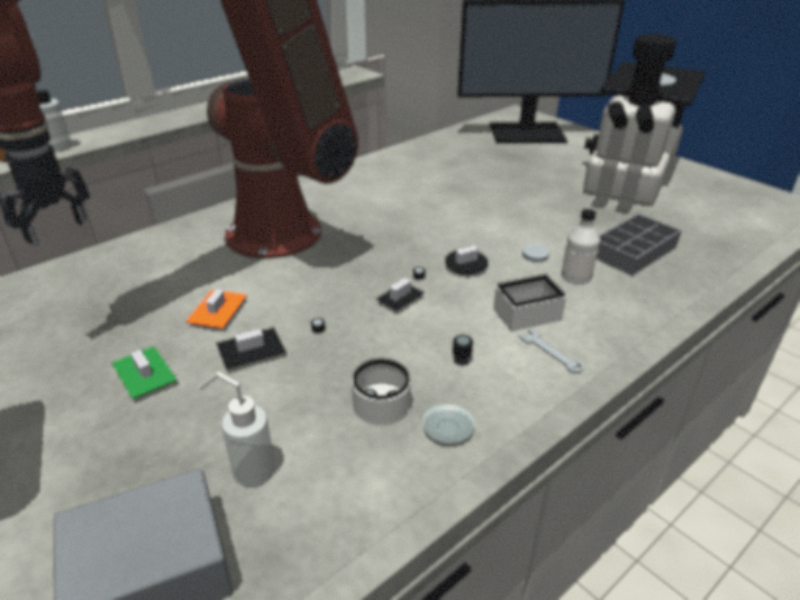

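View pics/b.png

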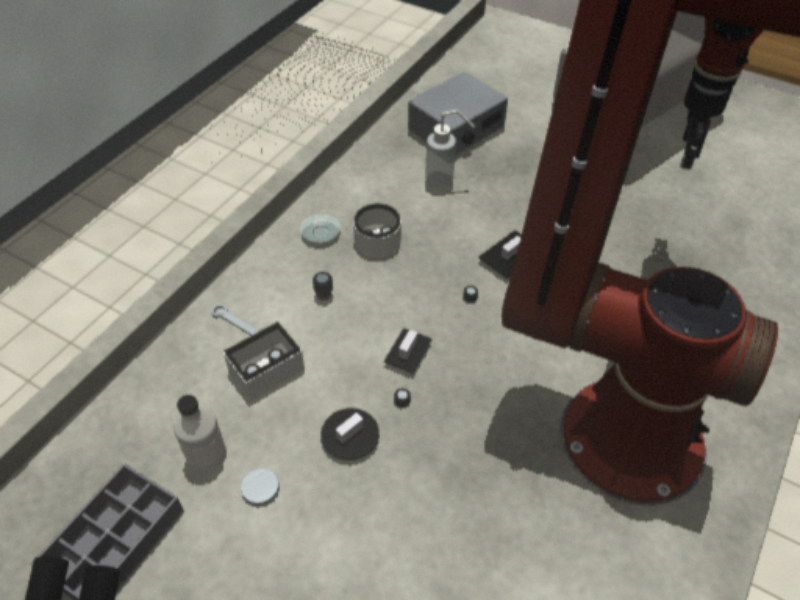

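The black oblong lid is at about (250,347) in the scene image, the spare at (400,293) and the round lid at (467,262). The boxes are at (530,300) for the oblong and (381,390) for the round; the green and orange lids are decoys. I'll move above the oblong lid and look with the wrist camera.

{"fn": "send_rows", "kwargs": {"rows": [[[40,-19,0,0,1],[80,-38,0,0,1],[120,-57,0,0,1],[160,-76,0,0,1],[200,-95,0,0,1],[240,-114,0,0,1],[280,-132,0,0,1],[310,-147,0,0,1]]]}}

```text
t: 2.1
ee_pos: [0.3938, -0.2903, 0.2485]
orientation: [3.141, -0.001, 0.245]
contact_force: [0.3, -1.0, 0.9]
grip_width: 1.001
finger_force: 0.0
```

```bash
cat >> h.py <<'E'
from scipy.spatial.transform import Rotation as Ro
def wrist():
    o=observe();f=grab_frame("wrist")
    T=np.eye(4);T[:3,:3]=Ro.from_euler('xyz',o["orientation"]).as_matrix();T[:3,3]=o["ee_pos"]
    C=T@np.array(f["tool_from_camera"]);f["R"]=C[:3,:3].T;f["t"]=-C[:3,:3].T@C[:3,3]
    return o,f
def handle(f,box=None,z=.048,thr=130,mask=None):
    """bright handle top inside dilated lid mask -> centre, long-axis yaw, sizes (m)"""
    g=f["color"].min(2)
    m=(g>thr)&mask
    n,l,s,c=cv2.connectedComponentsWithStats(m.astype(np.uint8))
    i=1+np.argmax(s[1:,4]);p=np.argwhere(l==i)[:,::-1]
    return rect(ray(f,p,z)[:,:2])
def rect(w):
    (c,sz,a)=cv2.minAreaRect((w*1000).astype(np.float32))
    a=np.deg2rad(a)
    if sz[1]>sz[0]: a+=np.pi/2; sz=sz[::-1]
    return np.round(c,1),np.round(sz,1),round((a+np.pi/2)%np.pi-np.pi/2,3)
E
python3 - <<'E'
from h import *
o,f=wrist();print(o["t"],o["ee_pos"],o["orientation"],np.array(f["tool_from_camera"]).round(3),f["fx"],f["color"].shape)
im=f["color"].copy()
for d in trace(f,"oblong_lid")[:3]:
  p=np.argwhere(d["mask"])[:,::-1]
  print(d["confidence"],d["at"],d["mask"].sum(),rect(ray(f,p,.018)[:,:2]))
  h=cv2.convexHull(p.astype(np.int32));m=np.zeros(im.shape[:2],np.uint8);cv2.fillPoly(m,[h],1)
  print(handle(f,mask=m>0)); cv2.polylines(im,[h],True,(255,0,0))
save("c.png",im)
E
```

```text
2.1 [ 0.39376843 -0.29034074  0.24848473] [ 3.14124750e+00 -5.58483718e-04  2.44826313e-01] [[-0.001 -0.951 -0.31   0.079]
 [ 1.    -0.001  0.001  0.001]
 [-0.001 -0.31   0.951 -0.126]
 [ 0.     0.     0.     1.   ]] 280.3588978082104 (384, 512, 3)
0.95 [254.7, 172.0] 5760 (array([ 380.3, -292.9]), array([121.1,  86.6]), np.float64(1.294))
(array([ 373.2, -311.3]), array([18.3, 10.4]), np.float64(-0.737))
0.94 [378.1, 235.3] 2849 (array([ 309.6, -480.3]), array([121.5,  86.5]), np.float64(-0.095))
(array([ 318.5, -481.6]), array([30.8, 16.4]), np.float64(-0.055))
0.57 [221.2, 273.8] 3945 (array([ 219.1, -279.8]), array([120.4,  86.1]), np.float64(-0.949))
(array([ 218.9, -278.8]), array([48.5, 16.9]), np.float64(-0.955))
```

View pics/c.png

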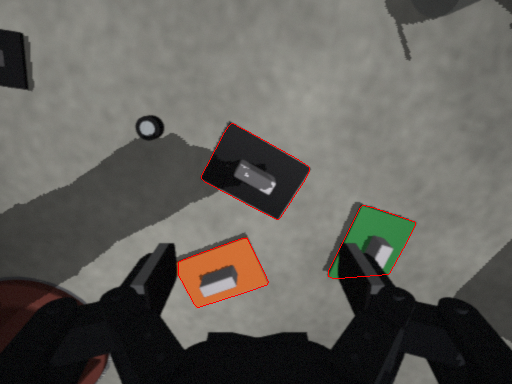

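The wrist picture shows the black oblong lid at (254,172), 121 x 87 mm as expected, and partly in shadow. Next I'll take one high view that covers both boxes and the round lid.

{"fn": "send_rows", "kwargs": {"rows": [[[31,-33,-13,0,1],[62,-65,-26,0,1],[93,-98,-39,0,1],[124,-130,-52,0,1],[155,-163,-65,0,1],[186,-195,-78,0,1],[217,-228,-90,0,1],[246,-258,-100,0,1]]]}}

```text
t: 3.0
ee_pos: [0.5692, 0.0191, 0.3491]
orientation: [3.141, -0.001, 0.244]
contact_force: [0.6, -0.3, 0.1]
grip_width: 0.998
finger_force: 0.0
```

```bash
python3 - <<'E'
from h import *
send=[[0]*5]
o,f=wrist();print(o["t"],o["ee_pos"],o["orientation"],np.round(o["q"],3),np.abs(o["joint_velocities"]).max())
im=f["color"].copy()
for n,z in [("oblong_box",.064),("round_box",.064),("round_lid",.018),("oblong_lid",.018),("spare_lid",.018),("eyepiece",.03),("mount_a",.02)]:
 for d in trace(f,n)[:3]:
  p=np.argwhere(d["mask"])[:,::-1]
  print(n,d["confidence"],d["at"],d["mask"].sum(),rect(ray(f,p,z)[:,:2]))
  h=cv2.convexHull(p.astype(np.int32));cv2.polylines(im,[h],True,(255,0,0))
np.save("f.npy",f,allow_pickle=True)
save("d.png",cv2.resize(f["color"],(800,600),interpolation=cv2.INTER_CUBIC))
E
```

```text
3.0 [0.56922395 0.01906713 0.34911629] [ 3.14116296e+00 -6.64030023e-04  2.43726672e-01] [-0.095  0.349  0.192  1.413 -0.     2.803] 0.8672876782103727
oblong_box 0.72 [130.0, 56.6] 7046 (array([653.8, 211.4]), array([136.5,  86.8]), np.float64(1.183))
oblong_box 0.21 [14.6, 42.7] 1447 (array([635.3, 360.4]), array([63.8, 42.1]), np.float64(-0.033))
round_box 0.74 [99.8, 190.0] 2660 (array([458.7, 236.3]), array([90.6, 88.5]), np.float64(-0.692))
round_box 0.58 [407.2, 128.3] 5044 (array([ 656.5, -179.1]), array([124.9, 102.2]), np.float64(-1.523))
round_lid 0.7 [106.3, 192.6] 2757 (array([437.9, 256.4]), array([103.7, 102.3]), np.float64(-0.692))
oblong_lid 0.68 [326.0, 341.3] 161 (array([ 223.1, -222.1]), array([39.5, 29.7]), np.float64(-0.169))
oblong_lid 0.67 [403.0, 275.7] 942 (array([ 402.5, -297.9]), array([124.6,  42.5]), np.float64(1.27))
oblong_lid 0.6 [486.8, 314.2] 141 (array([ 364.1, -507.6]), array([44.6, 20.5]), np.float64(1.059))
spare_lid 0.86 [223.3, 212.3] 1637 (array([441.7,  46.7]), array([89.7, 63.4]), np.float64(-1.486))
eyepiece 0.83 [284.0, 89.1] 616 (array([671.1,   2.2]), array([40.4, 37.8]), np.float64(-1.328))
eyepiece 0.41 [438.9, 133.7] 1284 (array([ 658.4, -208.1]), array([109.8, 108.5]), np.float64(-1.121))
mount_a 0.8 [166.2, 225.6] 265 (array([401. , 141.4]), array([37.4, 28. ]), np.float64(-0.272))
mount_a 0.66 [323.7, 253.2] 273 (array([ 410.4, -143.9]), array([42.6, 28.7]), np.float64(0.708))
```

View pics/d.png

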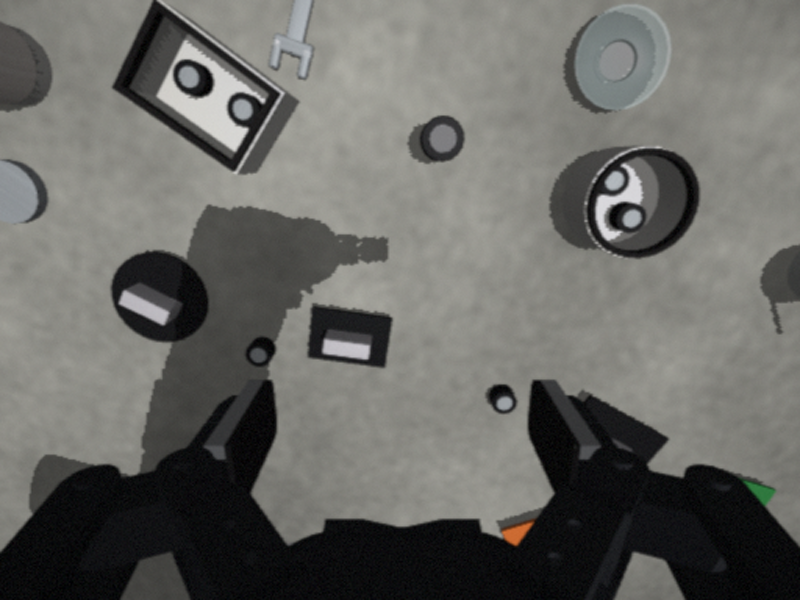

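The picture shows the oblong box mouth at about (205,85) of 800x600, fully in view apart from its top corner. The round mouth is at (645,200), the round lid at (160,297) with its bright handle top at (145,305), and the spare at (350,335). I'll fit the seals by darkness and the handle by its bright top.

```bash
cat >> h.py <<'E'
from scipy.optimize import differential_evolution, minimize
def proj(f,X):
    c=X@np.array(f["R"]).T+np.array(f["t"]);return np.c_[c[:,0]/c[:,2]*f["fx"]+f["cx"],c[:,1]/c[:,2]*f["fy"]+f["cy"]]
def per(kind,o):
    if kind=="round":
        a=np.linspace(0,2*np.pi,160,endpoint=False);return (.047+o)*np.c_[np.cos(a),np.sin(a)]
    hx,hy=.037+o,.055+o;s=np.linspace(-1,1,45)
    return np.vstack([np.c_[s*hx,0*s+hy],np.c_[s*hx,0*s-hy],np.c_[0*s+hx,s*hy],np.c_[0*s-hx,s*hy]])
def fit(fs,kind,x0,z=.068):
    gs=[cv2.GaussianBlur(f["color"].min(2).astype(np.float32),(3,3),0) for f in fs]
    def cost(p):
        c,s=np.cos(p[2] if len(p)>2 else 0),np.sin(p[2] if len(p)>2 else 0);R=np.array([[c,-s],[s,c]]);t=0
        for f,g in zip(fs,gs):
            def I(o,z):
                q=per(kind,o)@R.T+p[:2];u=proj(f,np.c_[q,np.full(len(q),z)]).astype(np.float32)
                ok=(u[:,0]>0)&(u[:,0]<511)&(u[:,1]>0)&(u[:,1]<383)
                return cv2.remap(g,u[ok,:1],u[ok,1:],cv2.INTER_LINEAR).mean()
            t+=I(0,z)+.5*I(.0015,z)+.5*I(-.0015,z)-I(.0045,.06)*.5-I(.006,.06)*.5
        return t
    w=[.025,.025]+([.3] if kind!="round" else [])
    r=differential_evolution(cost,[(a-b,a+b) for a,b in zip(x0,w)],seed=1,tol=1e-6)
    return r.x.round(4),round(r.fun,1)
E
python3 - <<'E'
from h import *
f=np.load("f.npy",allow_pickle=True).item();a=grab_frame("scene");b=grab_frame("side")
im=cv2.resize(f["color"],(800,600))
for k,x0 in(("round",[.655,-.185]),("obl",[.655,.212,-.388])):
  for nm,fs in(("w",[f]),("scene",[a]),("side",[b]),("all",[f,a,b])):
    x,c=fit(fs,k,x0);print(k,nm,x,c)
    if nm=="w":
      t=x[2] if len(x)>2 else 0
      for o in(-.003,.003):
        q=per(k,o)@np.array([[np.cos(t),-np.sin(t)],[np.sin(t),np.cos(t)]]).T+x[:2]
        for u in proj(f,np.c_[q,np.full(len(q),.068)])*1.5625: cv2.circle(im,(int(u[0]),int(u[1])),0,(255,0,0),-1)
d=[d for d in trace(grab_frame("wrist"),"round_lid")]
p=np.zeros((384,512),bool);p[160:220,65:140]=1
for th in(130,150,170):print(handle(f,mask=p,thr=th))
save("e.png",im[:300])
E
```

```text
round w [ 0.6569 -0.1873] -10.4
round scene [ 0.6619 -0.1907] 51.2
round side [ 0.654  -0.1816] 53.2
round all [ 0.6573 -0.1871] 146.7
obl w [ 0.6547  0.2196 -0.3844] -35.8
obl scene [ 0.6603  0.2141 -0.3906] 47.3
obl side [ 0.652   0.223  -0.3852] 40.4
obl all [ 0.6546  0.22   -0.3831] 97.5
(array([441.8, 281.9]), array([103.8,  52.7]), np.float64(0.16))
(array([436.7, 259.1]), array([47.2, 15.5]), np.float64(1.286))
(array([436.7, 259.1]), array([46. , 13.8]), np.float64(1.285))
```

View pics/e.png

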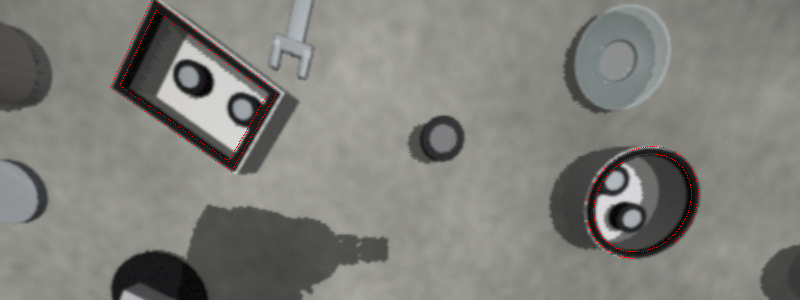

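Fits agree: round box at (0.657,-0.187); oblong box at (0.655,0.220) with yaw -0.384. I'll do the round lid first and hover over it with the tool aligned.

{"fn": "send_rows", "kwargs": {"rows": [[[-9,-34,22,-0.14,1],[-18,-68,44,-0.28,1],[-27,-102,66,-0.42,1],[-36,-136,88,-0.56,1],[-45,-170,110,-0.7,1],[-54,-204,132,-0.84,1],[-63,-238,154,-0.96,1],[-71,-265,169,-1.042,1]]]}}

```text
t: 4.4
ee_pos: [0.4341, 0.2587, 0.1781]
orientation: [-3.141, 0.0, 1.291]
contact_force: [0.5, -0.3, -0.0]
grip_width: 1.001
finger_force: 0.0
```

```bash
cat > lk.py <<'E'
import sys
from h import *
n=sys.argv[1];thr=[int(v) for v in sys.argv[2].split(',')]
o,f=wrist();print(o["t"],o["ee_pos"],o["orientation"],np.abs(o["joint_velocities"]).max().round(3))
d=trace(f,n)
for d in d[:2]:
  p=np.argwhere(d["mask"])[:,::-1];print(d["confidence"],d["at"],rect(ray(f,p,.018)[:,:2]),cv2.minEnclosingCircle((ray(f,p,.018)[:,:2]*1000).astype(np.float32)))
  m=np.zeros((384,512),np.uint8);cv2.fillPoly(m,[cv2.convexHull(p.astype(np.int32))],1)
  for t in thr:
    try:print(t,handle(f,mask=cv2.erode(m,np.ones((9,9)))>0,thr=t))
    except Exception as e:print(e)
save(sys.argv[3],f["color"])
E
python3 lk.py round_lid 110,130,150,170 g.png
```

```text
4.4 [0.43414271 0.25874903 0.17810868] [-3.14070302e+00  4.33192527e-04  1.29071042e+00] 0.544
```

View pics/g.png

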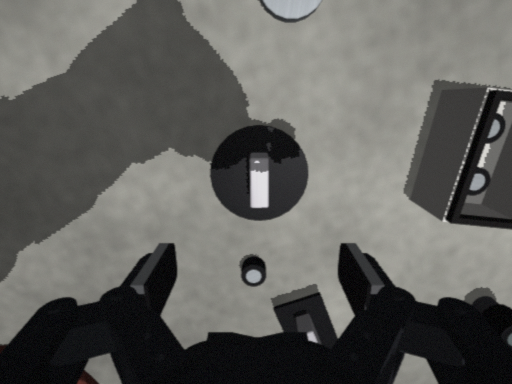

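The lid is at (258,172) with its handle at (259,180); the network missed it. I'll check against projected handle models.

```bash
python3 - <<'E'
from h import *
o,f=wrist();print(o["t"],o["ee_pos"],o["orientation"][2])
g=f["color"].min(2)
m=np.zeros(g.shape,bool);m[110:225,205:312]=1
p=np.argwhere(m&(g<45))[:,::-1];n,l,s,c=cv2.connectedComponentsWithStats((m&(g<45)).astype(np.uint8));i=1+np.argmax(s[1:,4])
p=np.argwhere(l==i)[:,::-1];print("plate",cv2.minEnclosingCircle((ray(f,p,.018)[:,:2]*1000).astype(np.float32)))
hm=np.zeros(g.shape,bool);hm[140:215,235:280]=1
for t in(60,80,110,150):
  q=np.argwhere(hm&(g>t))[:,::-1];print(t,len(q),rect(ray(f,q,.048)[:,:2]),q.min(0),q.max(0))
print(g[145:212:3,259])
c=np.array([.4367,.259]);a=1.286;u=np.array([np.cos(a),np.sin(a)])
for z in(.018,.048):
  for s in(-.025,.025):print(z,s,proj(f,np.array([[*(c+s*u),z]])).round(0))
E
```

```text
4.5 [0.43274502 0.25923241 0.17747336] 1.2911080093699585
plate ((436.0924987792969, 260.8061218261719), 51.15270233154297)
60 1077 (array([433.9, 256.3]), array([66.5, 31. ]), np.float64(0.993)) [235 153] [271 214]
80 929 (array([433. , 254.6]), array([62.9, 30.2]), np.float64(0.985)) [235 158] [270 214]
110 729 (array([432.1, 251.6]), array([58.6, 28.7]), np.float64(0.928)) [235 160] [270 214]
150 628 (array([435.9, 258.8]), array([45.7, 15.6]), np.float64(1.292)) [253 161] [269 207]
[ 21  18  20  64  70 107 111 104 103 217 221 221 220 221 221 219 219 219
 218 218 217  69  36]
0.018 -0.025 [[261. 198.]]
0.018 0.025 [[262. 152.]]
0.048 -0.025 [[262. 209.]]
0.048 0.025 [[262. 158.]]
```

{"fn": "send_rows", "kwargs": {"rows": [[[2,3,25,0,0.7],[2,3,50,0,0.6],[2,3,75,0,0.55],[2,3,100,0,0.55],[2,3,120,0,0.55],[2,3,132,0,0.55],[2,3,136,0,0.55],[2,3,136,0,0.55]]], "squeeze": 50}}

```text
t: 5.35
ee_pos: [0.4397, 0.2585, 0.0436]
orientation: [3.141, -0.0, 1.285]
contact_force: [-0.2, -0.1, -0.0]
grip_width: 0.549
finger_force: 0.0
```

{"fn": "send_rows", "kwargs": {"rows": [[[0,0,0,0,0],[0,0,0,0,0],[0,0,0,0,0],[0,0,0,0,0],[0,0,0,0,0],[0,0,0,0,0],[0,0,0,0,0],[0,0,0,0,0]]], "squeeze": 50}}

```text
t: 6.15
ee_pos: [0.4399, 0.2592, 0.0444]
orientation: [3.14, -0.001, 1.286]
contact_force: [-1.5, -0.9, 5.8]
grip_width: 0.198
finger_force: 50.3
```

```bash
python3 - <<'E'
from h import *
o=observe();print({k:np.round(v,4) for k,v in o.items()})
E
```

```text
{'t': np.float64(6.15), 'q': array([ 3.893e-01,  4.752e-01, -4.809e-01,  6.127e-01, -2.000e-04,
        2.245e+00]), 'joint_velocities': array([-0.0018, -0.0008,  0.001 , -0.0011, -0.0007,  0.0016]), 'joint_efforts': array([ 2.32400e-01, -5.37680e+01,  2.28121e+01, -3.62100e-01,
        1.13300e-01, -2.40000e-03]), 'ee_pos': array([0.4399, 0.2592, 0.0444]), 'orientation': array([ 3.1399e+00, -1.1000e-03,  1.2859e+00]), 'contact_force': array([-1.5088, -0.8701,  5.7791]), 'ft_torque': array([-0.1021,  0.1445, -0.0186]), 'finger_force': np.float64(50.2672), 'grip_width': np.float64(0.1979)}
```

Gripped (0.198 ≈ 17–18 mm). Lift and carry towards the round box.

{"fn": "send_rows", "kwargs": {"rows": [[[0,0,-20,0,0],[0,0,-55,0,0],[-10,9,-90,0,0],[-35,32,-115,0,0],[-63,57,-125,0,0],[-93,84,-125,0,0],[-123,112,-125,0,0],[-153,139,-125,0,0]]]}}

```text
t: 6.95
ee_pos: [0.5302, 0.0715, 0.169]
orientation: [3.141, -0.0, 1.286]
contact_force: [1.9, -0.9, -1.4]
grip_width: 0.201
finger_force: 49.3
```

{"fn": "send_rows", "kwargs": {"rows": [[[-30,27,0,0,0],[-60,54,0,0,0],[-90,82,0,0,0],[-120,109,0,0,0],[-150,136,0,0,0],[-180,164,0,0,0],[-203,184,0,0,0],[-214,195,0,0,0]]]}}

```text
t: 7.75
ee_pos: [0.6571, -0.19, 0.1683]
orientation: [3.141, 0.001, 1.284]
contact_force: [0.6, 0.1, -0.0]
grip_width: 0.196
finger_force: 49.2
```

```bash
python3 - <<'E'
from h import *
o,f=wrist();print({k:np.round(o[k],4) for k in("t","ee_pos","orientation","contact_force","grip_width","joint_velocities")})
a=grab_frame("scene");b=grab_frame("side")
print(observe()["ee_pos"])
im=np.hstack([cv2.resize(f["color"],(400,300)),cv2.resize(b["color"][80:230,150:350],(400,300))])
im2=np.hstack([cv2.resize(a["color"][130:330,140:407],(400,300)),np.zeros((300,400,3),np.uint8)])
save("i.png",np.vstack([im,im2]))
E
```

```text
{'t': np.float64(7.75), 'ee_pos': array([ 0.6571, -0.19  ,  0.1683]), 'orientation': array([3.1409e+00, 5.0000e-04, 1.2838e+00]), 'contact_force': array([ 0.6153,  0.1214, -0.0483]), 'grip_width': np.float64(0.1965), 'joint_velocities': array([-0.1187,  0.2018,  0.3616,  0.1754,  0.0104, -0.1281])}
[ 0.65637463 -0.18784827  0.16804233]
```

View pics/i.png

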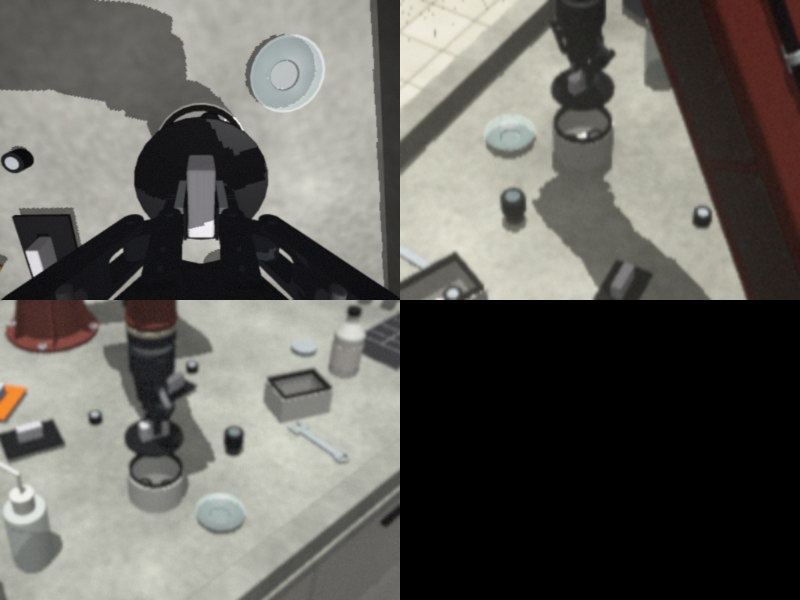

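The lid is held level over the round box. A quick numeric check of the lid in the hand, then I'll descend.

```bash
python3 - <<'E'
from h import *
o,f=wrist();p=np.array(o["ee_pos"]);print(p,o["orientation"][2])
y=o["orientation"][2];tx=np.array([np.cos(y),np.sin(y),0])
g=f["color"].min(2);z=p[2]-.0444
r=lambda off,zz:proj(f,(p*[1,1,0]+[0,0,zz]+off*tx)[None])[0].round(1)
print("front edge exp",r(.052,z+.018),r(.052,z+.012),"handle front top",r(.025,z+.048),"back",r(-.025,z+.048))
print([(i,int(g[i,256])) for i in range(128,212,2)])
print([(i,int(g[i,256])) for i in range(280,316,2)])
# plate sides: width at row
for row in(200,230):
  w=np.where(g[row]<50)[0];print(row,w.min(),w.max())
E
```

```text
[ 0.65637463 -0.18784827  0.16804233] 1.2846133705231104
front edge exp [257.5 149.6] [257.5 147.8] handle front top [257.6 217.4] back [257.6 304.5]
[(128, 91), (130, 92), (132, 94), (134, 128), (136, 111), (138, 13), (140, 22), (142, 24), (144, 74), (146, 146), (148, 132), (150, 23), (152, 27), (154, 25), (156, 25), (158, 18), (160, 19), (162, 20), (164, 21), (166, 23), (168, 24), (170, 25), (172, 22), (174, 24), (176, 22), (178, 22), (180, 19), (182, 26), (184, 20), (186, 23), (188, 20), (190, 18), (192, 21), (194, 20), (196, 21), (198, 49), (200, 80), (202, 81), (204, 79), (206, 81), (208, 81), (210, 81)]
[(280, 127), (282, 128), (284, 129), (286, 128), (288, 131), (290, 232), (292, 237), (294, 237), (296, 236), (298, 237), (300, 236), (302, 231), (304, 79), (306, 94), (308, 185), (310, 185), (312, 179), (314, 181)]
200 6 508
230 173 502
```

Matches to about 1 px. Descend to seal engagement.

{"fn": "send_rows", "kwargs": {"rows": [[[1,0,10,0,0],[1,0,22,0,0],[1,0,34,0,0],[1,0,44,0,0],[1,0,52,0,0],[1,0,58,0,0],[1,0,62,0,0],[1,0,65,0,0]]]}}

```text
t: 8.75
ee_pos: [0.6568, -0.1863, 0.1031]
orientation: [3.141, 0.0, 1.286]
contact_force: [0.6, -0.2, -1.2]
grip_width: 0.199
finger_force: 49.2
```

{"fn": "send_rows", "kwargs": {"rows": [[[0,0,2,0,0],[0,0,4,0,0],[0,0,6,0,0],[0,0,8,0,0],[0,0,9,0,0],[0,0,10,0,0],[0,0,11,0,0],[0,0,11,0,0]]]}}

```text
t: 9.55
ee_pos: [0.6569, -0.1864, 0.0934]
orientation: [3.141, 0.0, 1.286]
contact_force: [-2.4, 0.3, 5.8]
grip_width: 0.198
finger_force: 50.3
```

{"fn": "send_rows", "kwargs": {"rows": [[[0,0,1,0,0],[0,0,2,0,0],[0,0,3,0,0],[0,0,3,0,0],[0,0,4,0,0],[0,0,4,0,0],[0,0,4,0,0],[0,0,4,0,0]]]}}

```text
t: 10.35
ee_pos: [0.6569, -0.1864, 0.0924]
orientation: [3.139, 0.0, 1.286]
contact_force: [-12.2, 3.5, 29.9]
grip_width: 0.197
finger_force: 53.4
```

Hard stop at the predicted height (0.0924): it's home. Unload, release, rise.

{"fn": "send_rows", "kwargs": {"rows": [[[0,0,-2,0,0],[0,0,-4,0,0],[0,0,-4,0,0.6],[0,0,-4,0,0.6],[0,0,-4,0,0.6],[0,0,-4,0,0.6],[0,0,-12,0,0.6],[0,0,-30,0,0.6]]]}}

```text
t: 11.15
ee_pos: [0.6557, -0.1859, 0.1174]
orientation: [-3.139, -0.0, 1.286]
contact_force: [0.3, -0.0, 0.7]
grip_width: 0.6
finger_force: 0.0
```

{"fn": "send_rows", "kwargs": {"rows": [[[0,0,-40,0,0.6],[0,0,-80,0,0.6],[0,0,-110,0,0.6],[0,0,-110,0,0.6],[0,0,-110,0,0.6],[0,0,-110,0,0.6],[0,0,-110,0,0.6],[0,0,-110,0,0.6]]]}}

```text
t: 11.95
ee_pos: [0.6563, -0.1861, 0.2272]
orientation: [-3.14, -0.0, 1.286]
contact_force: [1.0, -0.7, -0.5]
grip_width: 0.596
finger_force: 0.0
```

```bash
python3 - <<'E'
from h import *
o,f=wrist();print({k:np.round(o[k],4) for k in("t","ee_pos","orientation","contact_force","grip_width","q")})
b=grab_frame("side");a=grab_frame("scene")
im=np.hstack([cv2.resize(f["color"],(400,300)),cv2.resize(b["color"][110:185,200:300],(400,300),interpolation=cv2.INTER_CUBIC)])
im2=cv2.resize(a["color"][205:280,190:290],(400,300),interpolation=cv2.INTER_CUBIC)
save("j.png",np.vstack([im,np.hstack([im2,im2*0])]))
E
```

```text
{'t': np.float64(11.95), 'ee_pos': array([ 0.6563, -0.1861,  0.2272]), 'orientation': array([-3.1398e+00, -2.0000e-04,  1.2858e+00]), 'contact_force': array([ 0.9752, -0.654 , -0.4633]), 'grip_width': np.float64(0.5957), 'q': array([-0.3834,  0.614 ,  0.3032,  1.2618, -0.    ,  1.4724])}
```

View pics/j.png

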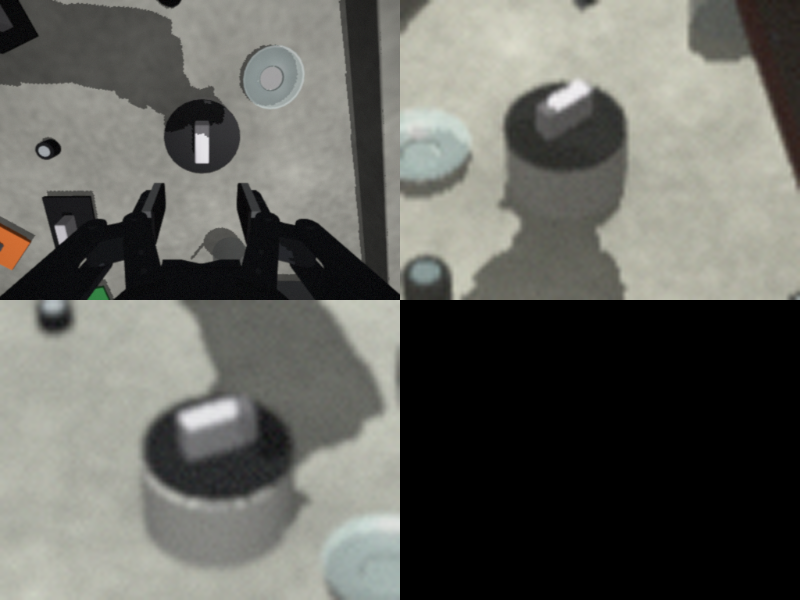

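The round lid sits flush on its box in all views. Now the oblong lid.

{"fn": "send_rows", "kwargs": {"rows": [[[-25,-32,0,0,0.6],[-50,-65,4,0,0.6],[-75,-98,8,0,0.6],[-100,-130,12,0,0.6],[-125,-163,16,-0.01,0.6],[-150,-196,22,-0.01,0.6],[-170,-222,27,-0.01,0.6],[-180,-235,30,-0.01,0.6]]]}}

```text
t: 12.9
ee_pos: [0.3782, -0.2934, 0.1981]
orientation: [-3.141, 0.0, 1.294]
contact_force: [0.5, -0.0, 0.4]
grip_width: 0.598
finger_force: 0.0
```

```bash
python3 lk.py oblong_lid 60,80,130,150 k.png
```

```text
12.9 [ 0.37821749 -0.29335783  0.19811318] [-3.14088221e+00  1.03936038e-04  1.29418330e+00] 0.289
0.79 [257.6, 165.5] (array([ 380.6, -291.7]), array([119.5,  83.8]), np.float64(1.295)) ((380.6109313964844, -292.1842346191406), 71.64795684814453)
60 (array([ 380.9, -290.7]), array([53.7, 18.8]), np.float64(1.286))
80 (array([ 379.9, -291.9]), array([48.6, 17.8]), np.float64(1.294))
130 (array([ 379.1, -296.4]), array([39.5, 16.7]), np.float64(1.294))
150 (array([ 379.2, -295.9]), array([38.4, 16.4]), np.float64(1.287))
0.71 [251.7, 310.7] (array([ 310.2, -477.1]), array([119.5,  82.9]), np.float64(-0.079)) ((315.2699890136719, -478.0301208496094), 66.5735855102539)
60 (array([ 315.6, -462.6]), array([49.4, 33.3]), np.float64(-0.277))
80 (array([ 314.2, -473.9]), array([43.3, 10.8]), np.float64(-0.277))
130 (array([ 315.2, -475. ]), array([40.8,  9.3]), np.float64(-0.277))
150 (array([ 317.1, -477.3]), array([33.1,  9. ]), np.float64(-0.139))
```

View pics/k.png

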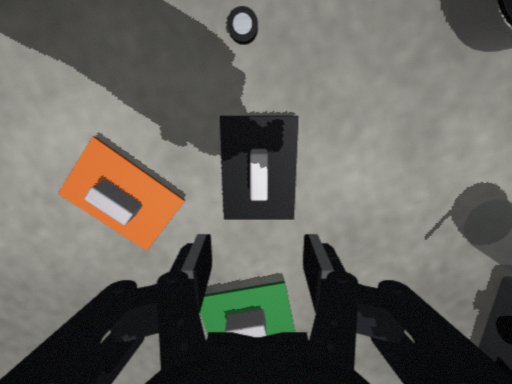

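The lid is centred at (257,166), at (0.3804,-0.2918) with yaw 1.294, and the tool is aligned. Descend and grip.

{"fn": "send_rows", "kwargs": {"rows": [[[2,2,30,0,0.6],[2,2,60,0,0.55],[2,2,90,0,0.55],[2,2,115,0,0.55],[2,2,135,0,0.55],[2,2,148,0,0.55],[2,2,154,0,0.55],[2,2,154,0,0.55]]]}}

```text
t: 13.8
ee_pos: [0.3834, -0.2912, 0.0438]
orientation: [-3.141, -0.001, 1.296]
contact_force: [0.8, 0.1, -0.7]
grip_width: 0.55
finger_force: 0.0
```

{"fn": "send_rows", "kwargs": {"rows": [[[0,0,0,0,0],[0,0,0,0,0],[0,0,0,0,0],[0,0,0,0,0],[0,0,0,0,0],[0,0,0,0,0],[0,0,0,0,0],[0,0,0,0,0]]], "squeeze": 50}}

```text
t: 14.6
ee_pos: [0.3837, -0.2921, 0.0452]
orientation: [3.14, 0.001, 1.296]
contact_force: [0.6, 0.6, 7.7]
grip_width: 0.201
finger_force: 50.3
```

{"fn": "send_rows", "kwargs": {"rows": [[[0,0,-20,0,0],[0,0,-55,0,0],[8,2,-90,0,0],[29,6,-115,0,0],[59,13,-125,0.02,0],[90,19,-125,0.04,0],[122,26,-125,0.06,0],[154,33,-125,0.08,0]]]}}

```text
t: 15.4
ee_pos: [0.4571, -0.1512, 0.1697]
orientation: [3.141, 0.0, 1.215]
contact_force: [-0.3, -1.0, -1.3]
grip_width: 0.198
finger_force: 49.2
```

```bash
python3 - <<'E'
from h import *
o=observe();p=o["ee_pos"];y=o["orientation"][2];d=np.array([.6547,.2198])-p[:2]
print(p,o["orientation"],o["contact_force"],"x",d@[np.cos(y),np.sin(y)],"y",d@[np.sin(y),-np.cos(y)],"turn",y-1.187,o["joint_velocities"].round(2) if hasattr(o["joint_velocities"],'round') else o["joint_velocities"])
E
```

```text
[ 0.4571049  -0.15120928  0.16974391] [3.14084414e+00 9.03622331e-05 1.21458113e+00] [-0.29229856 -1.04850071 -1.32862142] x 0.4166258307069232 y 0.05580885544239031 turn 0.02758113175751764 [ 0.69  0.09  0.12  0.03 -0.    0.88]
```

{"fn": "send_rows", "kwargs": {"rows": [[[34,5,0,0.01,0],[69,9,0,0.02,0],[104,14,0,0.028,0],[139,19,0,0.028,0],[174,23,0,0.028,0],[209,28,0,0.028,0],[244,33,0,0.028,0],[279,37,0,0.028,0]]]}}

```text
t: 16.2
ee_pos: [0.5888, 0.0978, 0.1695]
orientation: [3.141, -0.0, 1.188]
contact_force: [1.4, -0.5, -1.6]
grip_width: 0.197
finger_force: 49.2
```

{"fn": "send_rows", "kwargs": {"rows": [[[32,5,0,0,0],[62,10,0,0,0],[90,13,0,0,0],[112,16,0,0,0],[126,18,0,0,0],[132,19,0,0,0],[132,19,0,0,0],[132,19,0,0,0]]]}}

```text
t: 17.0
ee_pos: [0.6549, 0.2111, 0.1693]
orientation: [-3.141, 0.001, 1.187]
contact_force: [-0.2, -0.6, -0.8]
grip_width: 0.195
finger_force: 49.2
```

```bash
cat > chk.py <<'E'
from h import *
o,f=wrist();p=np.array(o["ee_pos"]);y=o["orientation"][2];d=np.array([.6547,.2198])-p[:2]
print(o["t"],p,o["orientation"],o["contact_force"],"x",d@[np.cos(y),np.sin(y)],"y",d@[np.sin(y),-np.cos(y)],"turn",y-1.187)
tx=np.array([np.cos(y),np.sin(y),0]);ty=np.array([np.sin(y),-np.cos(y),0]);z=p[2]-.045
r=lambda a,b,zz:proj(f,(p*[1,1,0]+[0,0,zz]+a*tx+b*ty)[None])[0].round(1)
print("front corners exp",r(.06,-.042,z+.018),r(.06,.042,z+.018),"handle back",r(-.025,0,z+.048))
g=f["color"].min(2)
print([(i,int(g[i,256])) for i in range(116,170,2)],[(i,int(g[i,256])) for i in range(290,312,2)])
save("l.png",cv2.resize(f["color"],(800,600)))
b=grab_frame("side");save("l2.png",b["color"])
E
python3 chk.py
```

```text
17.0 [0.65492816 0.21111554 0.16926229] [-3.14129174e+00  5.16238486e-04  1.18742010e+00] [-0.21422993 -0.60332786 -0.83404295] x 0.007968690356592683 y -0.003460050416594971 turn 0.0004200970255634484
front corners exp [179.2 134.6] [335.4 134.5] handle back [257.4 303.7]
[(116, 44), (118, 20), (120, 21), (122, 30), (124, 141), (126, 146), (128, 55), (130, 22), (132, 21), (134, 17), (136, 17), (138, 22), (140, 24), (142, 19), (144, 21), (146, 19), (148, 24), (150, 22), (152, 19), (154, 22), (156, 23), (158, 20), (160, 20), (162, 25), (164, 24), (166, 18), (168, 21)] [(290, 229), (292, 236), (294, 236), (296, 235), (298, 234), (300, 233), (302, 231), (304, 79), (306, 37), (308, 34), (310, 37)]
```

View pics/l.png

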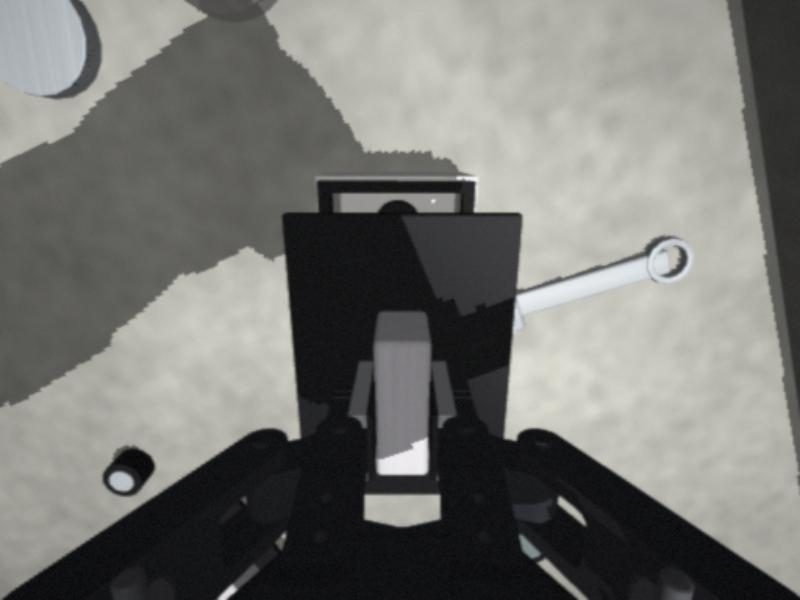

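The view shows the box far edge (317–476 at 800 px) parallel to the lid edges and about 3 px left of the tool axis, which matches the computed shift of +8/-3 mm. Shift, then descend.

{"fn": "send_rows", "kwargs": {"rows": [[[4,-2,0,0,0],[8,-3,6,0,0],[8,-3,18,0,0],[8,-3,28,0,0],[8,-3,36,0,0],[8,-3,42,0,0],[8,-3,44,0,0],[8,-3,44,0,0]]]}}

```text
t: 17.9
ee_pos: [0.6553, 0.2202, 0.125]
orientation: [-3.141, 0.0, 1.188]
contact_force: [-0.5, -0.9, -1.1]
grip_width: 0.2
finger_force: 49.2
```

```bash
python3 chk.py
```

```text
17.9 [0.65533703 0.22021383 0.12495493] [-3.14117393e+00  2.95293305e-04  1.18767566e+00] [-0.45381951 -0.8975311  -1.10844272] x -0.0006219619997972232 y -0.00043614578757589597 turn 0.0006756556797788971
front corners exp [179.2 134.6] [335.4 134.5] handle back [257.4 303.7]
[(116, 103), (118, 103), (120, 102), (122, 98), (124, 94), (126, 92), (128, 101), (130, 144), (132, 84), (134, 23), (136, 20), (138, 40), (140, 21), (142, 19), (144, 17), (146, 19), (148, 21), (150, 19), (152, 22), (154, 21), (156, 20), (158, 21), (160, 22), (162, 22), (164, 20), (166, 17), (168, 23)] [(290, 231), (292, 236), (294, 235), (296, 235), (298, 235), (300, 234), (302, 230), (304, 79), (306, 35), (308, 35), (310, 36)]
```

Aligned within 1 mm. Lower into the seal.

{"fn": "send_rows", "kwargs": {"rows": [[[0,0,4,0,0],[0,0,8,0,0],[0,0,12,0,0],[0,0,15,0,0],[0,0,18,0,0],[0,0,20,0,0],[0,0,21,0,0],[0,0,21,0,0]]]}}

```text
t: 18.8
ee_pos: [0.6554, 0.2203, 0.1042]
orientation: [-3.141, 0.0, 1.188]
contact_force: [0.4, 0.6, -0.6]
grip_width: 0.198
finger_force: 49.2
```

Plug entered without contact force (tip about 9 mm below seal top). Press.

{"fn": "send_rows", "kwargs": {"rows": [[[0,0,2,0,0],[0,0,4,0,0],[0,0,6,0,0],[0,0,8,0,0],[0,0,10,0,0],[0,0,11,0,0],[0,0,12,0,0],[0,0,12,0,0]]]}}

```text
t: 19.6
ee_pos: [0.6557, 0.2204, 0.0933]
orientation: [3.141, -0.001, 1.188]
contact_force: [-1.8, -0.4, 6.9]
grip_width: 0.194
finger_force: 50.2
```

{"fn": "send_rows", "kwargs": {"rows": [[[0,0,1,0,0],[0,0,2,0,0],[0,0,3,0,0],[0,0,3,0,0],[0,0,4,0,0],[0,0,4,0,0],[0,0,4,0,0],[0,0,4,0,0]]]}}

```text
t: 20.4
ee_pos: [0.6558, 0.2204, 0.0932]
orientation: [3.139, -0.001, 1.188]
contact_force: [-15.4, -3.6, 37.4]
grip_width: 0.199
finger_force: 54.4
```

Hard stop at 0.093 as predicted. Release and rise.

{"fn": "send_rows", "kwargs": {"rows": [[[0,0,-2,0,0],[0,0,-4,0,0],[0,0,-4,0,0.6],[0,0,-4,0,0.6],[0,0,-4,0,0.6],[0,0,-4,0,0.6],[0,0,-12,0,0.6],[0,0,-30,0,0.6]]]}}

```text
t: 21.2
ee_pos: [0.6544, 0.2201, 0.1173]
orientation: [-3.139, 0.002, 1.188]
contact_force: [-0.1, -0.7, 1.3]
grip_width: 0.6
finger_force: 0.0
```

{"fn": "send_rows", "kwargs": {"rows": [[[0,0,-40,0,0.6],[0,0,-80,0,0.6],[0,0,-120,0,0.6],[0,0,-130,0,0.6],[0,0,-130,0,0.6],[0,0,-130,0,0.6],[0,0,-130,0,0.6],[0,0,-130,0,0.6]]]}}

```text
t: 22.0
ee_pos: [0.6548, 0.2201, 0.2466]
orientation: [-3.139, 0.002, 1.188]
contact_force: [-0.6, 0.3, 0.6]
grip_width: 0.597
finger_force: 0.0
```

```bash
python3 - <<'E'
from h import *
o,f=wrist();print(o["t"],o["ee_pos"],o["contact_force"])
for d in trace(f,"oblong_lid")[:2]:
  p=np.argwhere(d["mask"])[:,::-1];print(d["confidence"],d["at"],rect(ray(f,p,.066)[:,:2]))
b=grab_frame("side");a=grab_frame("scene");c=lambda f,y,x:cv2.resize(f["color"][y:y+75,x:x+100],(400,300),interpolation=cv2.INTER_CUBIC)
save("m.png",np.vstack([np.hstack([c(a,155,290),c(b,195,120)]),np.hstack([c(a,205,190),c(b,110,200)])]))
E
```

```text
22.0 [0.65480422 0.2201385  0.24664661] [-0.6035285   0.26758717  0.59863703]
0.66 [258.2, 166.3] (array([655.5, 219.5]), array([120.1,  85.3]), np.float64(1.193))
```

View pics/m.png

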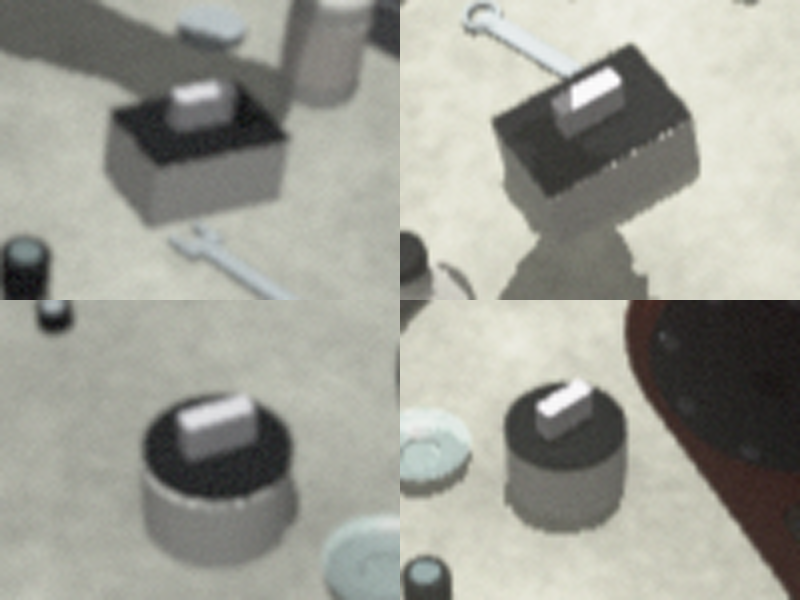

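Both lids sit flush and level, centred on their boxes (oblong measured at (655.5,219.5), yaw 1.193, against box 1.187). Handing in.

```bash
python3 -c "
from h import *
print(job_done())"
```

```text
the job is handed in; nothing more can be done
None
```

Both lids are on their own boxes, pressed down to a hard stop and released. The cameras show them flush, and the spare lid was never touched. I handed the job in at about 22 s; no verdict came back.

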